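Raise the tubes in the sample block and hold the lever

TASK

Raise the blood tubes out of the sample block so that they can be read. Lift the loose cover off the block by its rib and lay it gently on the bench, flat and rib up; then flip the safety catch all the way over, away from the lever, and only then pull the lever fully towards the front of the block and keep it there. The lever springs back if let go, so finish while still holding it; do not pull on the lever while the catch is closed, and leave the other things on the bench where they are.

Things in the scene. Friction and masses are not known exactly. Their poses are not given: they have to be found in the camera images.
- block: Fixed cream bench unit, 200 mm long (x), 255 wide (y -135 to +120). Origin on the bench; x points from its front (nearest the robot, within 0.35 rad of square) to its back, y to its left, z up. y -30 to +120 is 100 mm high with the tube well; y -135 to -30 is a grey deck 55 mm high with lever and catch. The bench to its left is free.
- well (a point): Centre of the mouth of the 90 mm square well in the block's top, at block (0, 50, 100) mm. Nine purple-capped tubes stand in it, tops 16 mm below the mouth; the lever raises them 50 mm. Axes as the block's.
- cover: Loose grey cover on the well, about 110 to 225 g: plug 84 mm square, z 0 to 7 mm (3 mm play); plate 104 mm square, z 7 to 13; grip rib on top 64 mm long (x), 14 thick (y), z 13 to 42. Origin: centre of the plug's underside, 93 mm above the bench on the block (yaw within 0.03 rad of the block's), 0 when laid on the bench.
- catch (a joint): Steel safety catch, an inverted L: 10 mm post with a lug on top that lies across the lever rod's front and blocks it. Hinge along the block's x, through block y -114, z 65 mm. 0 = closed, post upright; it opens outwards to the block's right (-y), stop at 1.4 rad. Under 1 N moves it; past about 0.6 rad it clears the lever, falls open by itself and stays.
- catch_lug (a point): Centre of the free end face of the catch's lug, at block (3, -75, 115) mm when closed. The lug is 12 mm (x), 44 mm long (y -119 to -75) and 20 mm high (z 105 to 125). Axes turn with the catch.
- lever (a joint): Lever that raises the tubes: rod 12 mm thick at block y -90, hinged along y at block x 0, z 70; at its end, 115 mm out, a black bar 16 mm thick lies along y (-102 to -22). 0 = rest, leaning 0.42 rad to the back (bar at x +47, z 175); pulled to the front, stop at 1.0 rad (bar x -63, z 166). Springs back; about 5 N to 10 N at the bar. Catch closed: blocked at 0.15 rad.
- lever_grip (a point): Point on the axis of the grip bar, at block y = -50 mm, 40 mm clear of the rod: the place to take the bar. Moves with the lever; its y axis lies along the bar.
- lever_pivot (a point): Point on the lever's axis, in the same upright plane as lever_grip (block (0, -50, 70) mm). Axes as the block's.
- specimen_jar: Bystander: clear-bodied round jar with a red cap, 56 mm across and 70 mm high. Origin: centre of its underside.
- slide_box: Bystander: blue box of slides, 85 x 50 x 32 mm. Origin: centre of its underside.
- tally_counter: Bystander: round steel hand counter, 52 mm across, 30 mm high with a 14 mm button on top. Origin: centre of its underside. The bystanders stand about 165 mm behind the block's origin or 275 mm to its right, in any order.

How it is judged:
By the outcome, as a careful person would: the job done as asked, in the order asked, and still so for the second after the job is handed in, while the arm keeps its last pose, push and grip.
It also fails if it takes over 64 s, if anything falls off the work surface, if the arm or the gripper's body presses on something with over 40 N, if the wrist force passes 120 N, or if a joint passes its speed limit or range.

ROBOT

A 6-joint arm with a two-finger parallel gripper is mounted at the origin on the work surface. World frame = base frame: x ahead of the robot, y to its left, z up, the work surface at z = 0. Lengths are in m, angles in rad, forces in N, time in s.
With the tool pointing down it reaches from about 0.25 to 0.8 m from the base axis. Payload 3.9 kg.
Tool frame: the origin (TCP) lies on the centre line of the jaws, within the pads' length; the fingertips stand 14 mm ahead of it and the grasp point (between the pads) lies 5 mm behind it; z points along the fingers, y is the line along which they close (so a half turn about z gives the same grasp; the last joint's range is limited). The gripper opens to 85 mm and grips with 20 to 120 N. Pads are 22 mm wide; open, the fingers measure 114 mm over their backs; the gripper's body (76 mm by 85 mm) begins 54 mm behind the grasp point. The pads swing forward as they close: fully open they stand 13 mm farther back than shut.
Start: joints at [1.134, 0.26, -0.138, 1.173, 0, 1.571], TCP at [0.222, 0.476, 0.245] pointing down, gripper open.
Joint ranges: [-2.78, 2.78], [-0.83, 1.72], [-1.28, 1.37], [-1.9, 2.12], [-1.57, 1.48], [-3.14, 3.14]. Speed limits (rad/s): [2.57, 2.57, 3.14, 3.14, 3.14, 3.14].

INTERFACE

Orientations are given as a rotation vector (axis times angle).
In Python, from bench import robot gives the robot as it stands. Calls block until the motion is done:
- robot.goto(position, orientation): joint-space move of the TCP to a pose.
- robot.line_to(position, max_speed=0.15, orientation=None): straight line of the TCP; orientation=None keeps the orientation; max_speed is the mean speed in m/s.
- robot.movej(angles): joint-space move.
- robot.ungrasp() and robot.gripper_close(grasp_force=None): open the fingers fully, or close them until they stop; grasp_force is the grip in N (None keeps the last).
- robot.pause(seconds).
- robot.inverse_kinematics(position, orientation): joint angles nearest the present ones, or None.
- robot.camera(name): name is "scene" or "top" or "wrist"; returns a dict with "color" (480x640x3 uint8, red, green, blue), "camera_matrix" (3x3 intrinsics, pixels), "k1" (the pictures are not rectified: a ray, as slopes to the right and down, at radius r is drawn at 1 + k1 r^2 times it, then the intrinsics apply), "eye" and "rotation" of the camera in the world; the wrist camera has in their place "T_tool_cam" (4x4, takes a point from camera to tool coordinates, whose origin is the TCP and whose axes are the flange's). Camera axes: x right, y down, z forward; pixel columns grow to the right and rows downward; lengths in m; the calibration is good to about 2 mm. A picture is of the moment at which its call begins: read the wrist's pose just before it. There is no depth.
A pose or a line that the arm cannot do raises robot.Unreachable and nothing moves.
- robot.finish_job(): hands the job in; it is judged then, once.
Readings, each from a call of its own:
- robot.current_t(): time.
- robot.current_q(): joint angles.
- robot.current_qd(): joint speeds.
- robot.current_joint_efforts(): joint torques, N m.
- robot.current_eef_pos(): TCP position.
- robot.current_orientation(): TCP orientation.
- robot.current_wrist_force(): force on the tool from outside, world axes, zero at the start.
- robot.current_torque(): the same for the moment, N m.
- robot.current_width(): opening from 0.0 (shut) to 1.0 (fully open).
- robot.current_finger_force(): force on a finger pad.
Only numpy, scipy, OpenCV 4.12 (cv2) and the standard library are available. Lean on these libraries where they do the work, as an engineer would, in place of code of your own. Each camera call takes 0.05 s, during which the arm holds its last target. There are 200 camera calls.

## Working session

There is one attempt and no reset: what is moved stays moved. The work goes in short steps, each a Python script; the robot and the scene stay as the last script left them, time stands still between calls to the robot, and variables do not carry over. Pictures are saved under pics/ and viewed, at most 10 in all, crops included, and the job is handed in when it is done.

```bash
ls; mkdir -p pics
python3 - <<'E'
from bench import robot
import cv2, numpy as np, pickle
d={}
for n in ("scene","top"):
    c=robot.camera(n); d[n]=c
    cv2.imwrite(f"pics/{n}0.png",c["color"][:,:,::-1])
    print(n,c["camera_matrix"].tolist(),c["k1"],c["eye"],np.round(c["rotation"],3).tolist())
pickle.dump(d,open("cams0.pkl","wb"))
print(robot.current_t(),robot.current_orientation(),robot.current_width())
E
```

```text
bench.py
pics
scene [[502.69449965052706, 0.0, 328.0592171503142], [0.0, 502.69449965052706, 242.17157354989956], [0.0, 0.0, 1.0]] -0.03152016999543956 [0.8874039  0.36056564 0.80670858] [-0.726, -2.728, 0.912]
top [[442.6989973657215, 0.0, 319.9719049309657], [0.0, 442.6989973657215, 231.9814267717131], [0.0, 0.0, 1.0]] -0.05966875534005228 [ 0.49958994 -0.08594903  0.88209001] [-2.07, 2.145, -0.123]
0.1 [-6.80636711e-01 -3.06661278e+00  2.72742453e-03] 0.999021812656363
```

View pics/scene0.png

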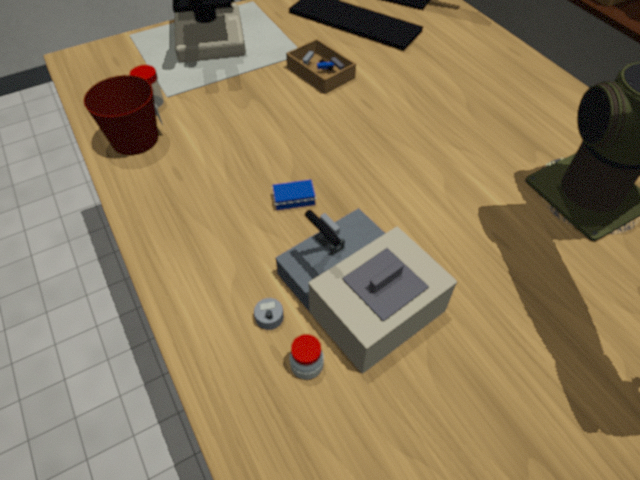

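View pics/top0.png

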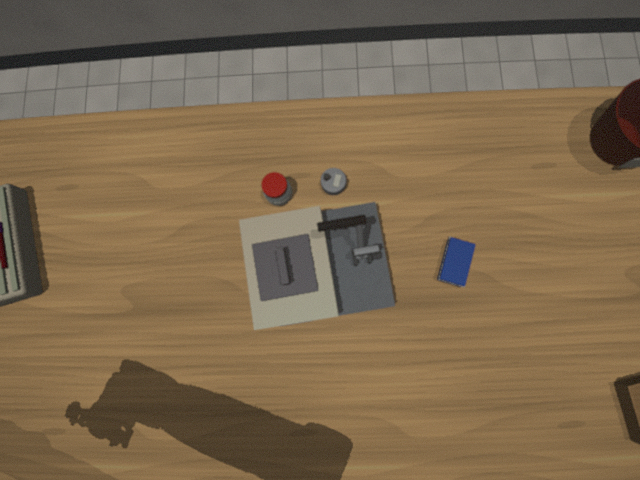

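The scene view shows the block, with the grey cover and rib near (385,278), the lever bar at (322,228), the slide box at (294,194), the counter at (268,313) and the jar at (307,352). In the top view the cover is at (284,267), the rib at (283,266), the lever bar at (342,223), the catch lug at (367,251) and the slide box at (457,262). The bench to the left of the block (x 60–230) is free.

```bash
cat > h.py <<'E'
import cv2, numpy as np, pickle
from scipy.spatial.transform import Rotation as R
def pose(c, tool=None):
    if "eye" in c:
        r=np.array(c["rotation"]); return np.array(c["eye"]), (R.from_rotvec(r).as_matrix() if r.shape==(3,) else r)
    p,o=tool; T=np.eye(4); T[:3,:3]=R.from_rotvec(o).as_matrix(); T[:3,3]=p
    T=T@np.array(c["T_tool_cam"]); return T[:3,3],T[:3,:3]
def rays(c,px,tool=None):
    e,M=pose(c,tool)
    px=np.array(px,float).reshape(-1,1,2)
    u=cv2.undistortPoints(px,c["camera_matrix"],np.array([c["k1"],0,0,0.])).reshape(-1,2)
    return e,(M@np.c_[u,np.ones(len(u))].T).T
def plane(c,px,z,tool=None):
    e,d=rays(c,px,tool); return e+d*((z-e[2])/d[:,2])[:,None]
def project(c,P,tool=None):
    e,M=pose(c,tool)
    return cv2.projectPoints(((np.atleast_2d(P)-e)@M).reshape(-1,1,3),np.zeros(3),np.zeros(3),c["camera_matrix"],np.array([c["k1"],0,0,0.]))[0].reshape(-1,2)
def tri(obs): # [(e,d)...] -> point, rms distance
    A=np.zeros((3,3));b=np.zeros(3)
    for e,d in obs:
        d=d/np.linalg.norm(d);Q=np.eye(3)-np.outer(d,d);A+=Q;b+=Q@e
    p=np.linalg.solve(A,b)
    return p,[float(np.linalg.norm(np.cross(p-e,d/np.linalg.norm(d)))) for e,d in obs]
def hsv(c): return cv2.cvtColor(c["color"],cv2.COLOR_RGB2HSV)
def near(m,pt):
    n,l,s,ce=cv2.connectedComponentsWithStats(m.astype(np.uint8)); k=l[pt[1],pt[0]]
    return (l==k).astype(np.uint8) if k else None
def quad(m):
    c=max(cv2.findContours(m,cv2.RETR_EXTERNAL,cv2.CHAIN_APPROX_NONE)[0],key=cv2.contourArea)
    for e in np.arange(2,25,.5):
        a=cv2.approxPolyDP(c,e,True)
        if len(a)<=4: break
    # refine: fit a line to contour pixels near each side
    a=a.reshape(-1,2).astype(float);c=c.reshape(-1,2).astype(float);L=[]
    for i in range(len(a)):
        p,q=a[i],a[(i+1)%len(a)];n=np.linalg.norm(q-p);t=(c-p)@(q-p)/n/n
        w=np.abs(np.cross((q-p)/n,c-p));s=c[(t>.1)&(t<.9)&(w<4)]
        vx,vy,x,y=cv2.fitLine(s.astype(np.float32),cv2.DIST_HUBER,0,.01,.01).ravel();L.append(np.cross([x,y,1],[x+vx,y+vy,1]))
    P=[np.cross(L[i-1],L[i]) for i in range(len(L))]
    return np.array([p[:2]/p[2] for p in P])
E
python3 - <<'E'
from h import *
d=pickle.load(open("cams0.pkl","rb"))
for n,pts in dict(top=[(262,230),(265,290),(310,260),(283,250),(283,280),(330,290),(360,290),(367,250),(340,223),(457,262),(200,250)],scene=[(420,310),(350,350),(340,310),(360,300),(410,295),(385,270),(375,285),(320,255),(330,232)]).items():
    H=hsv(d[n]); print(n,[(p,H[p[1],p[0]].tolist()) for p in pts])
E
```

```text
top [((262, 230), [20, 45, 160]), ((265, 290), [160, 8, 90]), ((310, 260), [150, 6, 91]), ((283, 250), [12, 20, 63]), ((283, 280), [158, 11, 93]), ((330, 290), [22, 41, 161]), ((360, 290), [90, 11, 93]), ((367, 250), [120, 8, 126]), ((340, 223), [21, 40, 45]), ((457, 262), [111, 167, 119]), ((200, 250), [17, 114, 146])]
scene [((420, 310), [25, 45, 103]), ((350, 350), [33, 42, 67]), ((340, 310), [25, 33, 180]), ((360, 300), [25, 37, 174]), ((410, 295), [107, 17, 107]), ((385, 270), [132, 12, 106]), ((375, 285), [120, 4, 67]), ((320, 255), [101, 24, 116]), ((330, 232), [70, 26, 29])]
```

```bash
python3 - <<'E' 2>/dev/null
from h import *
d=pickle.load(open("cams0.pkl","rb"));K=np.ones((3,3),np.uint8)
Q={}
for n,p in dict(top=(262,230),scene=(340,310)).items():
    H=hsv(d[n]).astype(int); vmin=130
    m=near((H[...,1]<75)&(H[...,1]>22)&(H[...,2]>vmin),p)
    cs=max(cv2.findContours(m,cv2.RETR_EXTERNAL,cv2.CHAIN_APPROX_NONE)[0],key=cv2.contourArea)
    f=cv2.drawContours(np.zeros_like(m),[cs],-1,1,-1)
    hole=cv2.morphologyEx(f&(1-m),cv2.MORPH_OPEN,np.ones((5,5),np.uint8))
    Q[n]=(quad(f),quad(hole)); print(n,np.round(Q[n][0],1).tolist(),np.round(Q[n][1],1).tolist(),f.sum(),hole.sum())
for i,z in ((0,.1),(1,.106)):
    for n in Q:
        P=plane(d[n],Q[n][i],z); print(i,n,np.round(P,4).tolist(),"centre",P.mean(0).round(4),"sides",np.linalg.norm(P-np.roll(P,-1,0),axis=1).round(4))
E
```

```text
top [[318.3, 206.0], [238.8, 219.7], [253.7, 329.4], [337.4, 315.9]] [[308.1, 233.0], [251.7, 243.8], [260.4, 300.8], [318.3, 289.9]] 9317 3468
scene [[396.8, 226.1], [308.3, 282.4], [366.3, 348.1], [457.1, 281.2]] [[386.6, 247.9], [340.7, 278.5], [383.0, 321.2], [428.8, 286.6]] 9216 3307
0 top [[0.683, -0.0444, 0.1], [0.6638, 0.1017, 0.1], [0.4666, 0.0754, 0.1], [0.4857, -0.0718, 0.1]] centre [0.5748 0.0152 0.1   ] sides [0.1473 0.199  0.1485 0.1991]
0 scene [[0.486, -0.0693, 0.1], [0.6832, -0.0428, 0.1], [0.6634, 0.105, 0.1], [0.4657, 0.0784, 0.1]] centre [0.5746 0.0178 0.1   ] sides [0.199  0.1491 0.1995 0.1491]
1 top [[0.6329, -0.0251, 0.106], [0.6173, 0.0767, 0.106], [0.5158, 0.062, 0.106], [0.5316, -0.0403, 0.106]] centre [0.5744 0.0184 0.106 ] sides [0.103  0.1026 0.1035 0.1025]
1 scene [[0.5328, -0.0344, 0.106], [0.6347, -0.0194, 0.106], [0.6179, 0.0817, 0.106], [0.5167, 0.0659, 0.106]] centre [0.5755 0.0234 0.106 ] sides [0.103  0.1025 0.1025 0.1016]
```

```bash
cat >> h.py <<'E'
def ori(yaw, tilt=0., flip=0, turn=0.):
    """tool down, tool y along block y (yaw); tilt>0 leans gripper body to the block's front; turn about tool z"""
    B=R.from_euler('z',yaw)
    D=R.from_matrix(np.c_[[-1,0,0],[0,1,0],[0,0,-1]])   # tool x=-block x, y=+block y, z down
    return (B*R.from_euler('y',-tilt)*D*R.from_euler('z',turn+(np.pi if flip else 0))).as_rotvec()
E
python3 - <<'E'
from bench import robot
from h import *
yaw=.134; c=np.array([.575,.020])
for f in (0,1):
    for p in ([*c,.27],[.55,.2,.1]): print(f,np.round(robot.inverse_kinematics(p,ori(yaw,flip=f)),2))
    for t in (0,-.4,.5): 
      for turn in (0,np.pi/2):
        q=robot.inverse_kinematics([.62,-.08,.2],ori(yaw,t,f,turn)); print('lever',f,t,turn,None if q is None else np.round(q,2))
S=[]
f=int(robot.inverse_kinematics([*c,.3],ori(yaw,flip=0)) is None)
for i,dy in enumerate((.0,-.06)):
    robot.goto([c[0]-.02,c[1]+dy,.30],ori(yaw,flip=f)); robot.pause(.3)
    t=(robot.current_eef_pos(),robot.current_orientation()); w=robot.camera("wrist"); S.append((w,t))
    cv2.imwrite(f"pics/w{i}.png",w["color"][:,:,::-1])
pickle.dump(S,open("w.pkl","wb")); print(robot.current_t(),f,w["T_tool_cam"])
cv2.imwrite("pics/w01.png",cv2.resize(np.hstack([s[0]["color"][:,:,::-1] for s in S]),(800,300)))
E
```

```text
0 [ 0.03  0.34  0.04  1.27  0.   -0.1 ]
0 [ 0.35  0.46 -0.24  0.88  0.    0.21]
lever 0 0 0 [-0.13  0.45  0.03  1.15  0.   -0.26]
lever 0 0 1.5707963267948966 [-0.13  0.45  0.03  1.15  0.    1.31]
lever 0 -0.4 0 [-0.09  0.78  0.55  1.73 -0.09 -0.2 ]
lever 0 -0.4 1.5707963267948966 [-0.09  0.78  0.55  1.73 -0.09  1.37]
lever 0 0.5 0 [-0.21  0.17 -0.53  0.4   0.16 -0.3 ]
lever 0 0.5 1.5707963267948966 [-0.21  0.17 -0.53  0.4   0.16  1.27]
1 [0.03 0.34 0.04 1.27 0.   3.04]
1 [ 0.35  0.46 -0.24  0.88  0.   -2.93]
lever 1 0 0 [-0.13  0.45  0.03  1.15  0.    2.88]
lever 1 0 1.5707963267948966 [-0.13  0.45  0.03  1.15  0.   -1.83]
lever 1 -0.4 0 [-0.09  0.78  0.55  1.73 -0.09  2.94]
lever 1 -0.4 1.5707963267948966 [-0.09  0.78  0.55  1.73 -0.09 -1.77]
lever 1 0.5 0 [-0.21  0.17 -0.53  0.4   0.16  2.84]
lever 1 0.5 1.5707963267948966 [-0.21  0.17 -0.53  0.4   0.16 -1.87]
3.1917 0 [[-4.75494079e-04 -9.53054836e-01 -3.02797381e-01  7.54070858e-02]
 [ 9.99999810e-01 -3.34228159e-04 -5.18353973e-04 -1.77235662e-05]
 [ 3.92816349e-04 -3.02797570e-01  9.53054813e-01 -1.28363654e-01]
 [ 0.00000000e+00  0.00000000e+00  0.00000000e+00  1.00000000e+00]]
```

View pics/w01.png

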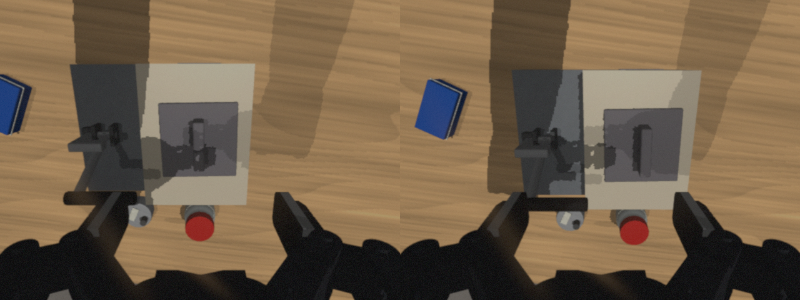

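The two wrist views show the block right way round: front edge at the top, cover plate at 800-px-picture (198,140) / (643,145), rib at (197,130) / (646,150), lug at (95,145) / (535,150), and bar at (100,198) / (555,204). Next I triangulate the plate corners across all four views.

```bash
python3 - <<'E' 2>/dev/null
from h import *
d=pickle.load(open("cams0.pkl","rb"));S=pickle.load(open("w.pkl","rb"))
V=[(d["top"],None,np.array([[308.1,233.0],[251.7,243.8],[260.4,300.8],[318.3,289.9]])),
   (d["scene"],None,np.array([[386.6,247.9],[340.7,278.5],[383.0,321.2],[428.8,286.6]]))]
for (w,t),p in zip(S,((360,175),(340,190))):
    H=hsv(w).astype(int); print([H[y,x].tolist() for x,y in (p,(300,120),(320,235),(390,240))])
    b=cv2.GaussianBlur(w["color"],(5,5),0); s=cv2.cvtColor(b,cv2.COLOR_RGB2LAB).astype(int)
    m=near(cv2.morphologyEx((s[...,2]<131).astype(np.uint8),cv2.MORPH_OPEN,np.ones((7,7),np.uint8)),p); 
    m=cv2.morphologyEx(m,cv2.MORPH_CLOSE,np.ones((9,9),np.uint8))
    q=quad(m); print(m.sum(),q.round(1).tolist()); V.append((w,t,q))
def order(c,t,q):
    P=plane(c,q,.106,t); a=np.arctan2(*(P-P.mean(0))[:,1::-1].T); o=np.argsort(a); return q[o],P[o]
O=[order(*v) for v in V]
for (q,P) in O: print(P.round(4).tolist(),P.mean(0).round(4),np.linalg.norm(P-np.roll(P,-1,0),axis=1).round(4))
for sel in ([0,1],[2,3],[0,1,2,3]):
  C=[]
  for k in range(4):
    obs=[]
    for i in sel:
        e,dd=rays(V[i][0],O[i][0][k],V[i][1]); obs.append((e,dd[0]))
    p,r=tri(obs); C.append(p); 
    if len(sel)==4: print(np.round(r,4))
  C=np.array(C); v=(C[1]-C[0])+(C[2]-C[3]); print(sel,C.round(4).tolist(),"centre",C.mean(0).round(4),"yaw",[np.arctan2(x[1],x[0]).round(3) for x in (C[1]-C[0],C[2]-C[3],C[2]-C[1],C[3]-C[0])])
E
```

```text
[[8, 10, 98], [21, 42, 175], [160, 8, 90], [19, 42, 144]]
14012 [[379.5, 164.6], [254.3, 165.5], [261.0, 281.4], [375.5, 279.0]]
[[162, 13, 96], [22, 43, 174], [20, 35, 88], [170, 10, 78]]
13721 [[451.4, 174.6], [326.5, 175.5], [328.2, 289.3], [441.7, 287.5]]
[[0.5316, -0.0402, 0.106], [0.633, -0.025, 0.106], [0.6174, 0.0768, 0.106], [0.5158, 0.0619, 0.106]] [0.5745 0.0184 0.106 ] [0.1025 0.103  0.1026 0.1034]
[[0.5328, -0.0343, 0.106], [0.6347, -0.0195, 0.106], [0.6179, 0.0816, 0.106], [0.5167, 0.0659, 0.106]] [0.5755 0.0234 0.106 ] [0.1029 0.1025 0.1024 0.1015]
[[0.5312, -0.0367, 0.106], [0.6317, -0.0223, 0.106], [0.6159, 0.0772, 0.106], [0.5171, 0.0628, 0.106]] [0.574  0.0202 0.106 ] [0.1015 0.1008 0.0999 0.1005]
[[0.5315, -0.0378, 0.106], [0.6314, -0.0222, 0.106], [0.6162, 0.0771, 0.106], [0.5172, 0.0623, 0.106]] [0.5741 0.0198 0.106 ] [0.1011 0.1005 0.1001 0.1011]
[0, 1] [[0.5308, -0.0389, 0.0997], [0.6332, -0.0238, 0.0995], [0.6171, 0.0788, 0.1011], [0.5152, 0.0635, 0.1017]] centre [0.5741 0.0199 0.1005] yaw [np.float64(0.146), np.float64(0.149), np.float64(1.726), np.float64(1.722)]
[2, 3] [[0.5323, -0.0376, 0.1001], [0.6313, -0.0223, 0.1066], [0.6164, 0.0774, 0.1051], [0.5175, 0.0633, 0.1032]] centre [0.5744 0.0202 0.1037] yaw [np.float64(0.153), np.float64(0.142), np.float64(1.719), np.float64(1.717)]
[0.002  0.0015 0.0007 0.0007]
[0.0018 0.001  0.0004 0.001 ]
[0.0011 0.0018 0.0005 0.0005]
[0.0011 0.0018 0.0009 0.001 ]
[0, 1, 2, 3] [[0.5316, -0.038, 0.1013], [0.6335, -0.0229, 0.1013], [0.6175, 0.0786, 0.1018], [0.5165, 0.0634, 0.1033]] centre [0.5748 0.0203 0.1019] yaw [np.float64(0.147), np.float64(0.149), np.float64(1.728), np.float64(1.719)]
```

Plate: centre (0.5745, 0.020), z about 0.103 against 0.106 expected, sides about 102 mm and yaw 0.147. It fits the block (yaw 0.134, origin about (0.5807, -0.028)). I'll take the rib now.

Run:
```python
from bench import robot
from h import *
o=ori(.147); c=[.5745,.0200]
robot.goto([*c,.19],o); robot.line_to([*c,.125],.1)
print("f",robot.current_wrist_force().round(2)); 
robot.gripper_close(40); robot.pause(.2)
print("w",robot.current_width(),robot.current_finger_force(),robot.current_wrist_force().round(2),robot.current_eef_pos())
robot.line_to([*c,.145],.05); print(robot.current_wrist_force().round(2)); 
robot.line_to([*c,.23],.15); robot.pause(.2); f0=robot.current_wrist_force(); print(f0.round(2),robot.current_width())
c2=[.5493,.2048]; robot.line_to([*c2,.23],.15); robot.line_to([*c2,.042],.12); robot.pause(.2); print(robot.current_t(),robot.current_wrist_force().round(2))
f0=robot.current_wrist_force()[2]
for z in np.arange(.040,.025,-.001):
    robot.line_to([*c2,z],.02); f=robot.current_wrist_force()[2]-f0
    if f>1: break
print("z",z,f,robot.current_t(),robot.current_wrist_force().round(2))
w=robot.camera("wrist"); cv2.imwrite("pics/p0.png",w["color"][:,:,::-1]); cv2.imwrite("pics/p1.png",robot.camera("scene")["color"][:,:,::-1])
```

```text
f [ 0.28  0.01 -0.43]
w 0.15179675148519067 40.02368867397308 [-0.04  1.16  2.16] [0.57471137 0.02007178 0.1252253 ]
[-0.09 -0.43 -2.41]
[-0.08 -0.04 -1.67] 0.15705614355075628
10.1917 [-1.06 -0.07 -1.5 ]
z 0.031999999999999994 1.776200529423455 12.4417 [-0.32  0.51  0.27]
```

Width reads 13 mm and the load is about 1.7 N (170 g). It touched down at z = 0.032, as expected. I'll release it and check.

Run:
```python
from bench import robot
from h import *
robot.ungrasp(); robot.pause(.1)
p=robot.current_eef_pos(); robot.line_to([p[0],p[1],.20],.15)
robot.goto([.50,.0,.36],ori(.134)); robot.pause(.2)
t=(robot.current_eef_pos(),robot.current_orientation());w=robot.camera("wrist")
d={n:robot.camera(n) for n in("scene","top")}; pickle.dump((d,w,t),open("s2.pkl","wb"))
cv2.imwrite("pics/s2.png",np.hstack([cv2.resize(d["scene"]["color"][120:420,200:600],(400,300)),cv2.resize(w["color"],(400,300))])[:,:,::-1]); print(robot.current_t())
cv2.imwrite("pics/top2.png",cv2.resize(d["top"]["color"][160:360,100:500],(800,400))[:,:,::-1])
```

```text
15.9833
```

View pics/s2.png

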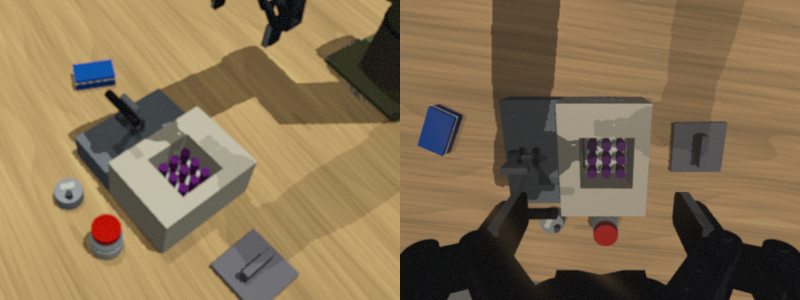

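View pics/top2.png

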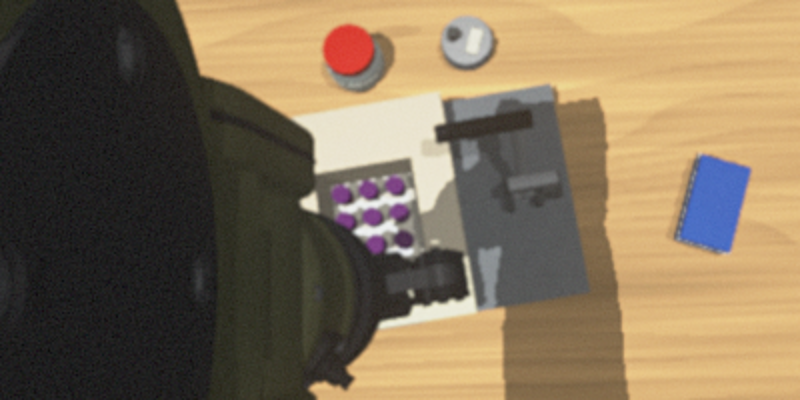

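Cover lies flat, rib up, to the left of the block (wrist crop (697,147)). Nine purple caps are exposed, and the lug in the top crop is at (533,182), the bar from (436,133) to (532,119). Next I measure the bar and lug from two views.

```bash
cat >> h.py <<'E'
O=np.array([.5807,-.0281,0]); YAW=.134
def W(b): return O+R.from_euler('z',YAW).apply(np.array(b,float)/1000)
def Binv(p): return R.from_euler('z',-YAW).apply(np.array(p)-O)*1000
E
python3 - <<'E'
from h import *
d=pickle.load(open("cams0.pkl","rb")); d2,w,t=pickle.load(open("s2.pkl","rb")); (w0,t0),(w1,t1)=pickle.load(open("w.pkl","rb"))
V=dict(top=(d["top"],None),scene=(d["scene"],None),w2=(w,t),w0=(w0,t0))
obs={}
for n,(c,tt) in V.items():
    e=project(c,[W([47,-102,175]),W([47,-22,175]),W([3,-75,115]),W([3,-119,115])],tt); print(n,"pred bar",e[:2].round(1).tolist(),"lug",e[2:].round(1).tolist())
    x,y=e[:2].mean(0).round().astype(int); H=hsv(c)
    for thr in (45,52):
      m=(H[...,2]<thr).astype(np.uint8); box=np.zeros_like(m); a,b=(e[:2].min(0)-14).astype(int),(e[:2].max(0)+14).astype(int); box[a[1]:b[1],a[0]:b[0]]=1
      m=cv2.morphologyEx(m&box,cv2.MORPH_OPEN,np.ones((3,3),np.uint8))
      nn,l,s,ce=cv2.connectedComponentsWithStats(m)
      if nn<2: continue
      k=1+np.argmax(s[1:,4]); r=cv2.minAreaRect(np.argwhere(l==k)[:,::-1].astype(np.float32)); print("  bar",thr,[np.round(v,1) for v in r])
E
python3 - <<'E'
import sys; sys.path.insert(0,'.')
from h import *
d=pickle.load(open("cams0.pkl","rb")); (w0,t0),(w1,t1)=pickle.load(open("w.pkl","rb"))
I=[]
for c,x,y in((d["top"]["color"],345,238),(d["scene"]["color"],325,235),(w0["color"],150,260),(w1["color"],240,265)):
    x0,y0=max(x-65,0),y-50; s=cv2.resize(c[y0:y0+100,x0:x0+130],(390,300),interpolation=cv2.INTER_CUBIC); print(x0,y0); I.append(cv2.convertScaleAbs(s,alpha=1.4))
cv2.imwrite("pics/crop.png",np.vstack([np.hstack(I[:2]),np.hstack(I[2:])])[:,:,::-1])
E
```

```text
top pred bar [[364.6, 218.7], [316.0, 227.2]] lug [[352.3, 252.6], [377.3, 248.3]]
  bar 45 [array([328.5, 227. ]), array([3.3, 7.6]), np.float64(78.7)]
  bar 52 [array([342.4, 225.5]), array([14.6, 47.3]), np.float64(81.1)]
scene pred bar [[306.6, 211.5], [336.6, 242.2]] lug [[336.8, 231.6], [321.6, 216.3]]
  bar 45 [array([320.5, 231. ]), array([46. , 17.7]), np.float64(45.0)]
  bar 52 [array([321.5, 232.5]), array([49.5, 18.4]), np.float64(45.0)]
w2 pred bar [[162.7, 340.5], [251.9, 340.7]] lug [[206.8, 269.4], [163.1, 269.3]]
  bar 45 [array([210. , 339.5]), array([27., 84.]), np.float64(90.0)]
  bar 52 [array([209.5, 339.5]), array([27., 85.]), np.float64(90.0)]
w0 pred bar [[105.6, 315.8], [217.6, 316.0]] lug [[167.0, 232.0], [113.7, 231.9]]
  bar 45 [array([200., 317.]), array([22., 38.]), np.float64(90.0)]
  bar 52 [array([179., 317.]), array([22., 86.]), np.float64(90.0)]
280 188
260 185
85 210
175 215
```

View pics/crop.png

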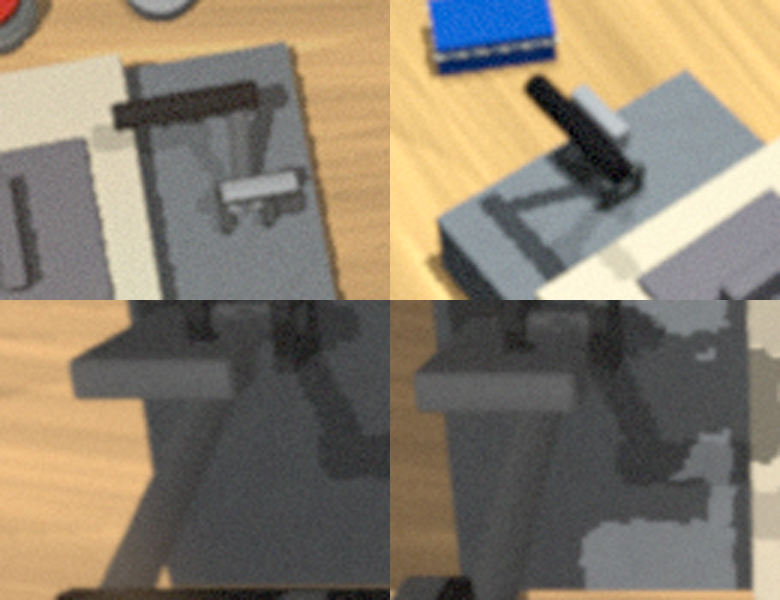

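Readings from the crops (full-picture px):
- **Bar ends:** top (318.7,226.3) and (365.3,220.3); scene (310,213) and (338.3,241.7).
- **Lug top-face centre:** top (366.3,250.3), w0 (135.7,236), w1 (210.3,245.7).

I'll triangulate these and check reachability of the catch and lever motions.

Run:
```python
from bench import robot
from h import *
d=pickle.load(open("cams0.pkl","rb")); (w0,t0),(w1,t1)=pickle.load(open("w.pkl","rb"))
T,Sc,A,B=(d["top"],None),(d["scene"],None),(w0,t0),(w1,t1)
def m(name,*o):
    r=[]
    for (c,t),p in o:
        e,dd=rays(c,p,t); r.append((e,dd[0]))
    p,res=tri(r); print(name,p.round(4),"block",Binv(p).round(1),np.round(res,4))
m("bar y-22 end",(T,(318.7,226.3)),(Sc,(338.3,241.7)))
m("bar y-102 end",(T,(365.3,220.3)),(Sc,(310,213)))
m("lug top ctr",(T,(366.3,250.3)),(A,(135.7,236)),(B,(210.3,245.7)))
# reach checks
for tilt in (.4,): 
    for y in (-45,-125): print("catch",robot.inverse_kinematics(W([-7,y,122]),ori(YAW,tilt)) is not None)
for th in np.linspace(0,1,5):
    for t0 in (0,-.2,-.42):
        a=.42-th; p=W([115*np.sin(a),-50,70+115*np.cos(a)]); q=robot.inverse_kinematics(p,ori(YAW,t0+th,0,np.pi/2)); print(th.round(2),t0,None if q is None else q.round(2))
```

```text
bar y-22 end [ 0.6292 -0.046   0.1742] block [ 45.7 -24.2 174.2] [0.0031 0.0031]
bar y-102 end [ 0.6373 -0.1227  0.1702] block [  43.5 -101.4  170.2] [0.0023 0.0023]
lug top ctr [ 0.5972 -0.1247  0.1228] block [  3.4 -97.9 122.8] [0.0019 0.0007 0.0012]
catch True
catch True
0.0 0 [-0.11  0.49  0.03  1.11  0.    1.32]
0.0 -0.2 [-0.09  0.64  0.28  1.4  -0.04  1.35]
0.0 -0.42 [-0.07  0.83  0.59  1.74 -0.08  1.38]
0.25 0 [-0.16  0.28 -0.32  0.74  0.07  1.29]
0.25 -0.2 [-0.13  0.4  -0.09  1.03  0.01  1.31]
0.25 -0.42 [-0.1   0.56  0.16  1.34 -0.04  1.34]
0.5 0 [-0.22  0.12 -0.64  0.34  0.17  1.25]
0.5 -0.2 [-0.18  0.21 -0.43  0.65  0.09  1.27]
0.5 -0.42 [-0.15  0.34 -0.19  0.96  0.02  1.29]
0.75 0 [-0.31  0.04 -0.95 -0.12  0.3   1.23]
0.75 -0.2 [-0.26  0.07 -0.75  0.24  0.2   1.23]
0.75 -0.42 [-0.21  0.15 -0.53  0.58  0.11  1.24]
1.0 0 [-0.42  0.15 -1.28 -0.79  0.46  1.25]
1.0 -0.2 [-0.36  0.03 -1.07 -0.26  0.35  1.21]
1.0 -0.42 [-0.29  0.04 -0.84  0.15  0.23  1.21]
```

Measured points agree with the block frame within 5 mm, so I go for the catch.

Run:
```python
from bench import robot
from h import *
o=ori(YAW,.25)
robot.gripper_close(20)
robot.goto(W([-50,-48,200]),o); robot.line_to(W([-6.5,-48,126.6]),.12)
robot.pause(.1); f0=robot.current_wrist_force()
for y in (-58,-68,-78,-88,-98,-108,-114):
    robot.line_to(W([-6.5,y,126.6]),.06); print(y,Binv(robot.current_wrist_force()-f0+O).round(0)/1000)
robot.pause(.6)
print(Binv(robot.current_eef_pos()).round(1),robot.current_t())
robot.line_to(W([-40,-105,180]),.12); robot.line_to(W([-60,-60,260]),.15)
robot.goto(W([-90,-20,300]),ori(YAW))
t=(robot.current_eef_pos(),robot.current_orientation());w=robot.camera("wrist");d={n:robot.camera(n) for n in("scene","top")}; pickle.dump((d,w,t),open("s3.pkl","wb"))
I=[]
for c,(x,y,a,b) in((d["scene"]["color"],(240,160,200,150)),(w["color"],(0,120,480,360))): I.append(cv2.convertScaleAbs(cv2.resize(c[y:y+b,x:x+a],(400,300),interpolation=cv2.INTER_CUBIC),alpha=1.4))
cv2.imwrite("pics/s3.png",np.hstack(I)[:,:,::-1]); print(robot.current_t(), project(w,[W([0,-114,65]),W([3,-148,80])],t).round())
```

```text
-58 [-0.547  0.365 -0.463]
-68 [ 1.391  0.425 -0.341]
-78 [-0.69   1.156  0.952]
-88 [-1.121 -0.178  0.144]
-98 [0.17  0.315 0.1  ]
-108 [-0.077  0.239 -0.086]
-114 [-0.955  0.824 -0.346]
[  -6.5 -113.9  126.6] 21.225
23.2917 [[226. 282.]
 [187. 291.]]
```

View pics/s3.png

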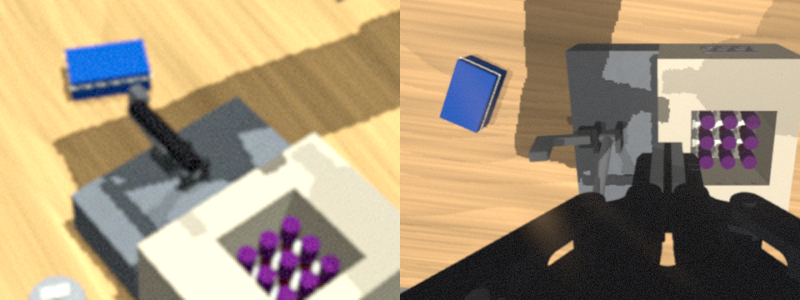

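The catch lies open to the block's right: post from crop (600,135) out to the lug at (540,150), clear of the rod. I'll check its angle, then take the lever.

Run:
```python
from bench import robot
from h import *
d,w,t=pickle.load(open("s3.pkl","rb"))
for th in (1.0,1.2,1.4):
    c,s=np.cos(th),np.sin(th); print(th,[(np.array([(u-0)/1.2+400,(v-120)/1.2])).round().tolist() for u,v in project(w,[W([3,-114+39*c-h*s,65+h*c+39*s]) for h in (40,60)],t)])
def L(r,th,dt=0): a=.42-th; return W([r*np.sin(a),-50,70+r*np.cos(a)]),ori(YAW,th-.42+dt,0,np.pi/2)
robot.ungrasp()
robot.goto(*L(210,0)); p,o=L(110,0); robot.line_to(p,.12); robot.pause(.1)
print("at",robot.current_wrist_force().round(1))
robot.gripper_close(40); robot.pause(.2)
print("grip",robot.current_width(),robot.current_finger_force(),robot.current_wrist_force().round(1),robot.current_t())
cv2.imwrite("pics/g.png",robot.camera("scene")["color"][:,:,::-1])
```

```text
1.0 [[565.0, 160.0], [545.0, 165.0]]
1.2 [[556.0, 158.0], [535.0, 161.0]]
1.4 [[548.0, 155.0], [528.0, 157.0]]Traceback (most recent call last):
  File "<stdin>", line 8, in <module>
host.Unreachable: the arm cannot take that pose within its joint ranges
```

The lug matches 1.4 rad. The pre-pose is out of reach, so I use less tilt and a vertical approach.

```bash
cat >> h.py <<'E'
T0=-.25
def L(th,up=0):
    """TCP pose with grasp point on the bar axis at lever angle th; up: back off along tool, mm"""
    a=.42-th; t=th+T0; z=np.array([np.sin(t),0,-np.cos(t)])
    b=np.array([115*np.sin(a),-50,70+115*np.cos(a)])+z*(5-up); return W(b),ori(YAW,t,0,np.pi/2)
E
python3 - <<'E'
from bench import robot
from h import *
for th,u in ((0,80),(0,0),(.5,0),(1,0),(1.03,0)):
    q=robot.inverse_kinematics(*L(th,u)); print(th,u,None if q is None else q.round(2))
robot.goto(*L(0,80)); p,o=L(0); robot.line_to(p,.12); robot.pause(.1)
print("at",robot.current_wrist_force().round(1))
robot.gripper_close(40); robot.pause(.2)
print("grip",robot.current_width(),robot.current_finger_force(),robot.current_wrist_force().round(1),robot.current_t())
E
```

```text
0 80 [-0.08  0.71  0.58  1.69 -0.05  1.36]
0 0 [-0.09  0.68  0.33  1.47 -0.05  1.36]
0.5 0 [-0.17  0.24 -0.38  0.71  0.08  1.27]
1 0 [-0.34  0.04 -1.02 -0.17  0.32  1.21]
1.03 0 [-0.35  0.04 -1.06 -0.24  0.34  1.21]
at [ 0.5  0.2 -0.6]
grip 0.16814212691807887 39.33942496776581 [-3.6 -0.1  4.5] 27.275
```

The bar is gripped at about 15 mm. Now I pull along the arc, watching the force.

Run:
```python
from bench import robot
from h import *
for th in [*np.arange(.1,.95,.1),.95,1.0,1.02,1.04]:
    p,o=L(th); robot.line_to(p,.05,orientation=o); f=R.from_euler('z',-YAW).apply(robot.current_wrist_force())
    print(round(th,2),f.round(1),round(robot.current_width(),3))
    if np.linalg.norm(f)>45: break
    if th>=1 and np.hypot(f[0],f[2])>28: break
robot.pause(.3); print(Binv(robot.current_eef_pos()).round(1),Binv(L(th)[0]).round(1),robot.current_wrist_force().round(1),robot.current_t())
d={n:robot.camera(n) for n in("scene","top")}; pickle.dump(d,open("s4.pkl","wb"))
I=[cv2.resize(c[y:y+150,x:x+200],(400,300),interpolation=cv2.INTER_CUBIC) for c,x,y in((d["scene"]["color"],250,170),(d["top"]["color"],230,180))]
cv2.imwrite("pics/s4.png",np.hstack(I)[:,:,::-1])
```

```text
0.1 [ 4.1 -0.3 -5. ] 0.169
0.2 [ 5.  -0.4 -5.9] 0.172
0.3 [ 6.2  0.2 -6.5] 0.174
0.4 [ 6.4  0.8 -5.4] 0.175
0.5 [ 8.1  1.  -5.5] 0.167
0.6 [ 8.6  1.9 -3.8] 0.173
0.7 [ 6.8  2.  -2.5] 0.17
0.8 [ 7.3  3.3 -1. ] 0.173
0.9 [7.3 3.2 3.9] 0.165
0.95 [6.8 6.3 6.9] 0.168
1.0 [ 4.   6.8 11.1] 0.174
1.02 [ 2.7  6.7 13.3] 0.166
1.04 [ 0.8  7.4 17.3] 0.169
[-56.8 -50.2 165.8] [-63.3 -50.  160.1] [-1.1  7.  15.8] 31.8917
```

View pics/s4.png

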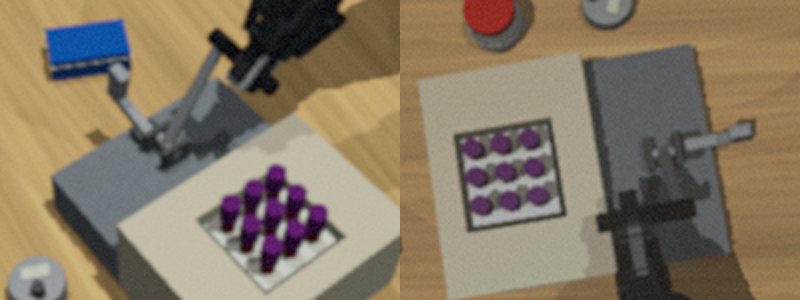

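The lever is nearly over, the tubes have risen, and the catch is open. But the TCP lags its command by 8 mm and no force jump shows a stop yet, so I push on along the tangent until the motion stalls.

Run:
```python
from bench import robot
from h import *
o=ori(YAW,1.0+T0,0,np.pi/2); cmd=Binv(L(1.04)[0])
tan=np.array([-.835,0,-.55]); rad=np.array([-.55,0,.835])
def rep(k):
    robot.pause(.15); R_=R.from_rotvec(robot.current_orientation()).as_matrix()
    g=Binv(robot.current_eef_pos()-R_[:,2]*.005)
    f=R.from_euler('z',-YAW).apply(robot.current_wrist_force())
    print(k,"g",g.round(1),"th",round(.42-np.arctan2(g[0],g[2]-70),3),"r",round(np.hypot(g[0],g[2]-70),1),"tilt",np.arctan2(*(R.from_euler('z',-YAW).apply(R_[:,2])*[1,1,-1])[[0,2]]).round(3),"ftan",(f@tan).round(1),"frad",(f@rad).round(1),f.round(1)[1])
    return f
rep("now")
cmd=cmd+rad*5; robot.line_to(W(cmd),.03,orientation=o); rep("rad+5")
for k in range(7):
    cmd=cmd+tan*2; robot.line_to(W(cmd),.03,orientation=o); f=rep(k)
    if f@tan<-25: break
print(robot.current_t(),cmd)
```

```text
now g [-60.4 -50.2 169.4] th 0.966 r 116.3 tilt 0.8 ftan -9.9 frad 12.9 7.0
rad+5 g [-66.1 -50.3 168.5] th 1.011 r 118.6 tilt 0.749 ftan -7.9 frad -14.8 2.7
0 g [-66.6 -50.4 168.3] th 1.015 r 118.7 tilt 0.751 ftan -10.1 frad -20.0 2.6
1 g [-66.7 -50.5 168.3] th 1.016 r 118.8 tilt 0.754 ftan -14.5 frad -25.9 2.8
2 g [-66.9 -50.5 168.2] th 1.018 r 118.9 tilt 0.757 ftan -18.7 frad -30.4 4.3
3 g [-67.1 -50.6 168.2] th 1.019 r 118.9 tilt 0.759 ftan -22.1 frad -36.6 4.9
4 g [-67.3 -50.6 168.2] th 1.021 r 119.0 tilt 0.762 ftan -25.2 frad -40.8 6.7
34.6083 [-74.3672771  -50.         158.75179594]
```

The motion has stalled at about 1.015 rad while the tangential force climbs, so it is at the stop. I'll ease the outward pull, confirm and hand in.

Run:
```python
from bench import robot
from h import *
o=ori(YAW,1.0+T0,0,np.pi/2); cmd=np.array([-74.367,-50,158.752])
tan=np.array([-.835,0,-.55]); rad=np.array([-.55,0,.835])
def rep():
    R_=R.from_rotvec(robot.current_orientation()).as_matrix(); g=Binv(robot.current_eef_pos()-R_[:,2]*.005); f=R.from_euler('z',-YAW).apply(robot.current_wrist_force())
    th=.42-np.arctan2(g[0],g[2]-70); print(round(th,3),(f@tan).round(1),(f@rad).round(1),round(robot.current_width(),3)); return th,f
for k in range(4):
    cmd=cmd-rad*1; robot.line_to(W(cmd),.03,orientation=o); robot.pause(.2); th,f=rep()
    if f@rad>-22: break
robot.pause(1.); th,f=rep(); print(robot.current_t())
if th>1.005 and f@tan<-13: robot.finish_job(); print("done")
```

```text
1.02 -22.5 -27.4 0.17
1.019 -18.8 -12.4 0.163
1.019 -19.3 -12.5 0.167
36.5083
the job is handed in; nothing more can be done
done
```

The job is handed in, at about 36.5 s of the 64 s allowed: the cover lies flat and rib up on the bench left of the block, the catch is fully open, and the arm is still holding the lever at its front stop with the tubes raised.

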